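# Set the flip stop and run a vial rack up to it under a bench reader

### The arm

A 7-joint arm with a two-finger parallel gripper is mounted at the origin on a cart in front of the work surface, level with it; the furniture and walls round the work are solid. World frame = base frame: x ahead of the robot, y to its left, z up, the work surface at z = 0. Lengths are in m, angles in rad, forces in N, time in s.
With the tool pointing down it reaches from about 0.425 to 0.925 m from the base axis. Payload 6.8 kg.
Tool frame: the origin (TCP) lies midway between the tips of the shut fingers; the grasp point (between the pads) lies 19 mm behind it; x points along the fingers, y is the direction in which the jaws open and shut, and the axes are right-handed (so a half turn about x gives the same grasp; the last joint's range is limited). The gripper opens to 85 mm and grips with 20 to 120 N. Pads are 22 mm wide; open, the fingers measure 114 mm over their backs; the gripper's body (76 mm by 85 mm) begins 54 mm behind the grasp point. The pads swing forward as they close: fully open they stand 13 mm farther back than shut.
Start: joints at [-1.45, 0.477, 0.022, 1.555, -0.011, 1.109, -0.083], TCP at [0.153, 0.657, 0.231] pointing down, gripper open.
Joint ranges: [-2.96, 2.96], [-0.34, 2.1], [-1.41, 1.46], [0.24, 2.44], [-1.37, 4.51], [0.17, 1.92], [-2.96, 2.96]. Speed limits (rad/s): [2.39, 2.39, 3.14, 3.14, 3.14, 3.14, 3.14].

### API

Orientations are given as a rotation vector (axis times angle).
In Python, from bench import r gives the robot as it stands.
- The arm moves only by the tool carry_out, never from a script. Its argument "targets" is one flat list of numbers, 7 for each row, row after row: the finger opening in m, from 0 to 0.0854, then the shift along the tool's x, y, z in m, then the turn, a rotation vector about the tool's x, y, z in units of 5 degrees (1.0 is 5 degrees). A call has 1 to 12 rows; each row is the pose to reach, as a shift and turn from the pose measured when the call began, along the tool's axes at that moment; what a row does not reach only later rows make up. A row lasts 1/8 s, in which the tool goes at most 62.5 mm and 10.7 degrees, less where a joint would pass 70% of its speed; a pose out of reach is approached as far as the arm can. A call with a gripper value outside its range is refused whole. The fingers move at their own pace and stop on an object; "squeeze" is the grip in N (left out, the last holds). Time passes only in rows, so rows that repeat a pose let the fingers close. It gives the time, the measured TCP pose, the force and the opening at its end, in the units of the state.
- r.get_obs(): the state, without advancing time (a new reading comes with each control period).
- r.grab_frame(name): name is "scene" or "top" or "wrist"; returns the picture (480x640x3 uint8, blue, green, red); there is no depth.
- r.camera_info(name): a dict with "fx", "fy", "cx", "cy" (pixels), "xyz" and "orientation" of the camera in the world. Camera axes: x right, y up, looking along -z (the intrinsics and any distortion apply to the point x, -y, -z); pixel columns grow to the right and rows downward; lengths in m; the calibration is good to about 2 mm. A picture is of the moment at which its call begins: read the wrist's pose just before it. camera_info takes no time and is no camera call; for the wrist camera it gives the pose at the moment of the call.
- r.hand_in(): hands the job in, once; it reports no verdict.
The state is a dict: "clock": time; "joints": joint angles; "qvel": joint speeds; "tau": joint torques, N m; "tcp_pos": TCP position; "orientation": TCP orientation; "contact_force": force on the tool from outside, world axes, zero at the start; "moment": the same for the moment, N m; "grip_width": finger opening in m.
Only numpy, scipy, OpenCV 4.12 (cv2) and the standard library are available. Lean on these libraries where they do the work, as an engineer would, in place of code of your own. Each camera call takes 0.05 s, during which the arm holds its last target. There are 200 camera calls.

### The job

Get the vial rack ready under the reader and start the reading: first lift the orange dust cover off the rack and set it gently down, right way up and wholly on the grey mat, lying along it. Then flip the red stop flag fully down across the lane, push the uncovered rack along the lane under the reader head until it rests against the flag, and last press the green button on the head once it is there. Leave the other things on the bench alone.

Things in the scene. Friction and masses are not known exactly. Their poses are not given: they have to be found in the camera images.
- lane: Fixed aluminium base plate, 124 x 410 x 12 mm, with two white rails 14 mm high forming a straight lane 62 mm wide. Origin: underside of the plate, on the lane's centre line; z up, x across the lane away from the robot; the rack travels along -y (to the robot's right). The plate runs from y = -175 to +235 mm; the rack slides on its top, z = 12 mm. The lowered flag stops the rack's front at y = -125 mm
- head_edge (a point): On the white reader head that bridges the lane, fixed to it: middle of the lower edge of its left face, where the rack enters; in the lane's frame x = 0, y = 40, z = 78 mm. The head spans y = -55 to 40, x = -52 to 98, z = 78 to 140 mm, on a grey column (x = 58 to 98). The home rack's rear is 15 mm inside this edge: lean the pushing tool 35 to 45 deg, its top away from the head, or the hand hits it
- mat: Flat fixed grey mat behind the lane, 118 x 206 x 4 mm, on the bench. Origin: centre of its underside; y along its length, z up
- rack: Blue open vial rack in the lane, 56 (x) x 150 (y) x 40 mm, 0.27 kg; with the four vials that sit firmly in it 56 mm high, so it passes under the head once the cover is off. End plates 5 mm thick, 56 mm wide, 40 mm high. Origin: centre of its underside; y along its length and the lane; rear face (to push on) at y = +75 mm, front at -75 mm. Home when its origin is at y = -50 mm in the lane's frame
- cover: Orange dust cover, open below, 66 (x) x 160 (y) x 34 mm, 64 mm high with its handle, 0.12 kg, too high to pass under the head. Sits loosely on the rack, its lower edge 34 mm above the rack's underside; lifts straight up, clear after 25 mm. Origin: centre of its lower edge plane; y along its length, z up
- cover_grip (a point): Centre of the cover's black handle bar, which lies along the cover's y on two short posts: 14 mm wide (x), 80 mm long (y), 14 mm high, with 16 mm of free space below it; this point is 57 mm above the cover's lower edge, and 7 mm below the bar's top
- flag (a joint): Red stop flag, rad: 0 upright, from -0.25 (leaning away from the robot) to 1.571 (fully down, level across the lane). It swings towards the robot and down about an axis along the lane, and stays where it is left (friction 0.07 N m), so press it down all the way. Blade 12 mm thick along the lane, 20 mm wide, 105 mm long from the axis
- flag_hinge (a point): On the flag's hinge axis, at the blade: on the far side of the lane near its right end, at x = 52, y = -131, z = 40 mm in the lane's frame. With the flag fully down its upper face is 10 mm above this point
- flag_tab (a point): Middle of the finger tab of the flag: a round red peg 12 mm thick that sticks out 29 mm from the blade towards -y of the lane, 95 mm from the hinge axis (20 mm to the -y side of the blade's middle plane)
- start (a joint): Green start button on top of the reader head, pressed straight down: 0 released, 0.006 m fully pressed (4 N), springs back. Counts as pressed from 0.004 m
- start_top (a point): Centre of the button's upper face, 28 mm in diameter
- amber_bottle: Bystander: brown reagent bottle with white cap behind the reader column, 52 mm across, 105 mm tall. Origin: centre of its underside
- timer: Bystander: white bench timer right of the lane, 62 x 62 x 21 mm. Origin: centre of its underside
There are look-alikes about, which are no part of the job. There is more than one size of the cover; the job needs the larger.

How it is judged:
On the way, in this order (a step that is already met when the one before it is completed fails the run):
1. the dust cover stands right way up on the grey mat, let go, the flag not yet down (x of cover in the frame of mat between -0.035 and 0.035 m and y of cover in the frame of mat between -0.035 and 0.035 m and z of cover in the frame of mat below 0.008 m and angle between cover's own z axis and vertical below 0.1 rad and angle between the y axis of cover and the y axis of mat, either way round below 0.5 rad and contact force between cover and the fingers below 0.1 N and not (value of joint flag above 1.5 rad)), for 0.2 s.
2. the flag is fully down across the lane while the rack is still well short of it (at least 100 mm) (value of joint flag above 1.5 rad and y of rack in the frame of lane above 0.05 m), for 0.2 s.
3. the rack has been pushed against the lowered flag (gap under 4 mm) (y of rack in the frame of lane below -0.046 m and angle between rack's own z axis and vertical below 0.06 rad and z of rack in the frame of lane below 0.02 m and value of joint flag above 1.5 rad), for 0.2 s.
4. the green button is pressed (at least 4 mm) with the rack at the flag (all of step 3 and value of joint start above 0.004 m).
At the end, for the whole second after the job is handed in: Cover upright and flat on the mat, centred within 35 mm along and across it and lying along it within 0.5 rad; flag down (over 1.5 rad); rack flat in the lane, front face within 4 mm of the flag; button released (all of step 3 and x of cover in the frame of mat between -0.035 and 0.035 m and y of cover in the frame of mat between -0.035 and 0.035 m and z of cover in the frame of mat below 0.008 m and angle between cover's own z axis and vertical below 0.1 rad and angle between the y axis of cover and the y axis of mat, either way round below 0.5 rad and value of joint start below 0.002 m); the robot touches nothing.
It fails at once if the cover is dropped onto the mat (faster than 0.6 m/s within 15 mm of it) (horizontal distance between cover and mat below 0.08 m and z of cover in the frame of mat below 0.019 m and linear speed of cover above 0.6 m/s).
It fails at once if one of the bystanders is moved by more than 30 mm (distance of any of amber_bottle, timer from where it was at the start of the episode above 0.03 m).
It fails at once if the green button is pressed before the rack is at the lowered flag (value of joint start above 0.004 m and not (value of joint flag above 1.5 rad and y of rack in the frame of lane below -0.046 m)).
It also fails if it takes over 67 s, if anything falls off the work surface, if the arm or the gripper's body presses on something with over 40 N, if the wrist force passes 120 N, or if a joint passes its speed limit or range.

## Working session

There is one attempt and no reset: what is moved stays moved. The work goes in short steps, Python scripts to look and compute and a tool call to move; the robot and the scene stay as the last step left them, time stands still between calls to the robot, and variables do not carry over. Pictures are saved under pics/ and viewed, about 8 in all and at most 12, crops included, and the job is handed in when it is done.

Besides the shell and the picture viewer there is one more tool, called after ">>>" as a command line: name --argument value ..., lists and objects as JSON in quotes. carry_out: Moves the arm, as the interface text tells. Its arguments: {"type":"object","properties":{"targets":{"type":"array","items":{"type":"number"}},"squeeze":{"type":"number"}},"required":["targets"]}

```bash
ls; mkdir -p pics
cat > h.py <<'E'
import numpy as np, cv2
from scipy.spatial.transform import Rotation as R
from bench import r
def rot(o):
    o=np.array(o,float)
    return R.from_matrix(o) if o.shape==(3,3) else (R.from_rotvec(o) if o.size==3 else R.from_quat(o))
def ray(ci,u,v):
    k=np.array([[ci['fx'],0,ci['cx']],[0,ci['fy'],ci['cy']],[0,0,1.]])
    d=ci.get('distortion',None)
    p=cv2.undistortPoints(np.array([[[u,v]]],float),k,None if d is None else np.array(d,float)).ravel()
    return np.array(ci['xyz'],float), rot(ci['orientation']).apply([p[0],-p[1],-1])
def onplane(ci,u,v,z):
    o,d=ray(ci,u,v); return o+d*(z-o[2])/d[2]
def pix(ci,P):
    q=rot(ci['orientation']).inv().apply(np.array(P,float)-np.array(ci['xyz']))
    return ci['fx']*q[...,0]/-q[...,2]+ci['cx'], ci['fy']*-q[...,1]/-q[...,2]+ci['cy']
def totool(P=None,Rt=None):
    s=r.get_obs(); T=rot(s['orientation'])
    if P is not None: print('shift',np.round(T.inv().apply(np.array(P)-np.array(s['tcp_pos'])),4))
    if Rt is not None: print('turn',np.round((T.inv()*Rt).as_rotvec()/np.radians(5),3))
E
python3 - <<'E'
from h import *
print(r.get_obs())
for n in ['scene','top','wrist']:
    print(n,r.camera_info(n)); cv2.imwrite(f'pics/{n}0.png',r.grab_frame(n))
E
```

```text
pics
{'clock': 0.0, 'joints': array([-1.45008386,  0.47782587,  0.02230712,  1.55647131, -0.01151115,
        1.10926107, -0.08307704]), 'qvel': array([ 0.00061339, -0.00037392,  0.00038009, -0.00120214, -0.00046069,
       -0.00166494,  0.00061806]), 'tau': array([-3.05893730e-05, -5.96457803e+01,  1.60773687e+00, -2.81202382e+01,
        1.24477889e-02,  9.09321418e-03, -1.57942719e-05]), 'tcp_pos': array([0.15296143, 0.65683088, 0.2302994 ]), 'orientation': array([ 0.17814259,  1.56342269, -0.18103108]), 'contact_force': array([-0.13212632, -0.45863946, -0.00340097]), 'moment': array([0.0119983 , 0.01645572, 0.05107155]), 'grip_width': 0.08549941357506866}
scene {'fx': 496.41616466331726, 'fy': 496.41616466331726, 'cx': 309.69296868847937, 'cy': 230.72811406905504, 'xyz': array([-0.07556747, -0.4306134 ,  0.63542653]), 'orientation': array([ 0.91027398, -0.43926773, -0.78690048])}
top {'fx': 460.8864922590544, 'fy': 460.8864922590544, 'cx': 319.22526404875924, 'cy': 240.10289276956243, 'xyz': array([0.46062921, 0.03603302, 1.18563064]), 'orientation': array([ 0.06780048, -0.04376267, -1.55487346])}
wrist {'fx': 346.93543321935675, 'fy': 346.93543321935675, 'cx': 323.87151627984406, 'cy': 236.9776833816415, 'xyz': array([0.08903305, 0.67239382, 0.37361192]), 'orientation': array([-0.22975378, -0.1801275 ,  1.3345468 ])}
```

View pics/scene0.png

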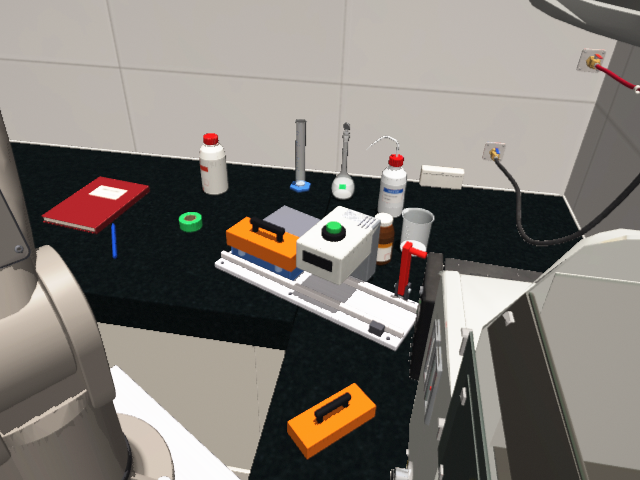

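View pics/top0.png

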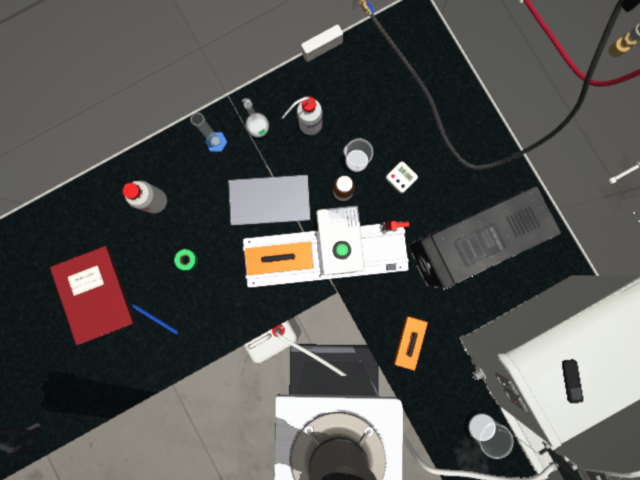

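Orange candidates: the cover on the rack (top 278,258; scene 263,243) and a smaller loose cover on the bench (top 411,343; scene 332,418). I'm after the one on the rack and will check its size. Next I'll measure it.

```bash
cat > m.py <<'E'
from h import *
ci=r.camera_info('top'); im=cv2.imread('pics/top0.png'); hsv=cv2.cvtColor(im,cv2.COLOR_BGR2HSV)
cs=r.camera_info('scene'); ims=cv2.imread('pics/scene0.png'); hs=cv2.cvtColor(ims,cv2.COLOR_BGR2HSV)
def blobs(mask,mn=60):
    c,_=cv2.findContours(mask.astype(np.uint8),cv2.RETR_EXTERNAL,cv2.CHAIN_APPROX_NONE)
    return [k for k in c if cv2.contourArea(k)>mn]
def rectw(c,z):
    w=np.array([onplane(ci,*p,z)[:2] for p in c[:,0,:]],np.float32)
    (cx,cy),(a,b),t=cv2.minAreaRect(w); bx=cv2.boxPoints(((cx,cy),(a,b),t)); e=[bx[1]-bx[0],bx[2]-bx[1]]; e=max(e,key=np.linalg.norm)
    return np.round([cx,cy,a,b],4), round(np.degrees(np.arctan2(e[1],e[0])),2)
org=cv2.inRange(hsv,(8,150,100),(22,255,255))
for c in blobs(org): print('orange',cv2.minAreaRect(c),rectw(c,.080),rectw(c,.034))
h,s,v=cv2.split(hsv)
for c in blobs(((v>115)&(v<190)&(s<50)&(h>90)),800): print('mat?',cv2.minAreaRect(c),rectw(c,.004))
for c in blobs(((v>195)&(s<30)),800): print('white',cv2.minAreaRect(c),rectw(c,.012))
def cen(hsv,box,lo,hi):
    x0,y0,x1,y1=box; m=cv2.inRange(hsv[y0:y1,x0:x1],lo,hi); M=cv2.moments(m,True); return M['m10']/M['m00']+x0,M['m01']/M['m00']+y0,M['m00']
def tri(a,b):
    o1,d1=ray(ci,*a);o2,d2=ray(cs,*b); A=np.stack([d1,-d2],1); t=np.linalg.lstsq(A,o2-o1,rcond=None)[0]; p,q=o1+d1*t[0],o2+d2*t[1]; return np.round((p+q)/2,4),round(np.linalg.norm(p-q),4)
g1=cen(hsv,(325,235,360,265),(50,150,90),(75,255,255)); g2=cen(hs,(315,210,355,245),(50,150,90),(75,255,255))
print('button',g1,g2,tri(g1[:2],g2[:2]))
b1=cen(hsv,(255,245,302,270),(0,0,0),(180,255,60)); b2=cen(hs,(245,212,288,245),(0,0,0),(180,255,60))
print('bar',b1,b2,tri(b1[:2],b2[:2]))
E
python3 m.py
python3 -c "
import cv2
a=cv2.imread('pics/top0.png')[165:300,220:420];cv2.imwrite('pics/c0.png',cv2.resize(a,None,fx=4,fy=4,interpolation=2))"
```

```text
orange ((410.695068359375, 343.0187072753906), (21.965740203857422, 50.95278549194336), 14.931416511535645) (array([ 0.2992, -0.1662,  0.0515,  0.1187]), np.float32(-15.01)) (array([ 0.2925, -0.1746,  0.0537,  0.1237]), np.float32(-15.01))
orange ((278.57989501953125, 258.03485107421875), (25.739696502685547, 65.15968322753906), 83.79655456542969) (array([0.4948, 0.1505, 0.0619, 0.1565]), np.float32(-82.92)) (array([0.4962, 0.1553, 0.0644, 0.163 ]), np.float32(-82.92))
mat? ((268.6084289550781, 199.6261444091797), (45.23292541503906, 79.88932037353516), 86.18592071533203) (array([0.6482, 0.1874, 0.1183, 0.2064]), np.float32(-85.42))
white ((528.2000122070312, 436.0999755859375), (73.05644989013672, 20.093624114990234), 60.2551155090332) (array([ 0.0684, -0.4671,  0.1731,  0.0496]), np.float32(29.93))
white ((338.6149597167969, 437.9815673828125), (126.90995788574219, 80.33672332763672), 1.1934894323349) (array([ 0.0545, -0.0005,  0.3141,  0.1932]), np.float32(89.95))
white ((295.98260498046875, 345.45635986328125), (101.09166717529297, 43.94074249267578), 8.035709381103516) (array([0.2781, 0.1095, 0.2537, 0.1091]), np.float32(83.18))
white ((594.204345703125, 364.09979248046875), (106.17249298095703, 157.03570556640625), 60.395545959472656) (array([ 0.2465, -0.6349,  0.254 ,  0.3962]), np.float32(-60.43))
white ((323.9918212890625, 244.09017944335938), (68.85591125488281, 162.10791015625), 83.8844985961914) (array([0.5346, 0.0422, 0.176 , 0.413 ]), np.float32(-83.0))
button (339.0, 249.14285714285714, 7.0) (333.4366197183099, 227.17605633802816, 142.0) (array([0.5154, 0.0066, 0.1538]), np.float64(0.0031))
bar (276.020202020202, 257.6060606060606, 99.0) (264.1314655172414, 223.39655172413794, 464.0) (array([0.4937, 0.1547, 0.1083]), np.float64(0.003))
```

View pics/c0.png

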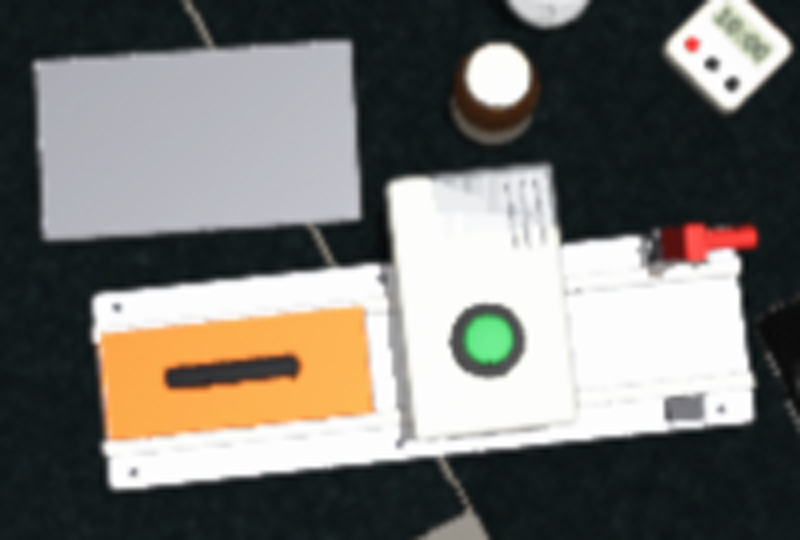

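The crop shows the cover on the rack (crop 235,370), the mat at (200,140), the button at (488,340) and the upright flag with its tab at (700,240). The rack cover measures about 157 mm against 119 mm for the other, so it's the larger one. Next comes the lane frame.

```bash
cat > m2.py <<'E'
from m import *
print('----')
# plate corners (z=.012) from fitted outline
x0,y0=220,165
P=[(247.5,287.5),(408.75,270.5),(243.25,238.75)]
W=[onplane(ci,*p,.012) for p in P]; print(np.round(W,4), np.linalg.norm(W[1]-W[0]), np.linalg.norm(W[2]-W[0]))
# refined: near long edge line from white mask
m=((v>180)&(s<40)).astype(np.uint8); pts=[]
for u in range(255,405):
    col=np.where(m[255:300,u])[0]
    if len(col): pts.append((u,255+col.max()+0.5))
w=np.array([onplane(ci,*p,.012)[:2] for p in pts],np.float32)
vx,vy,px,py=cv2.fitLine(w,cv2.DIST_HUBER,0,.01,.01).ravel()
yl=np.array([vx,vy]); yl*=np.sign(yl[1]); xl=np.array([yl[1],-yl[0]])
print('lane y dir',yl,np.degrees(np.arctan2(yl[1],yl[0])),'near-edge offset',xl@[px,py])
# end extents from white plate near strip
for a in P: 
    ww=onplane(ci,*a,.012)[:2]; print('y',yl@ww,'x',xl@ww)
k=max(blobs(org),key=cv2.contourArea); ww=np.array([onplane(ci,*p,.080)[:2] for p in k[:,0,:]])
print('cover x',(ww@xl).min(),(ww@xl).max(),'y',(ww@yl).min(),(ww@yl).max())
lo,hi=(45,80,60),(85,255,255)
g1=cen(hsv,(325,235,360,265),lo,hi); g2=cen(hs,(315,210,355,245),lo,hi)
B,e=tri(g1[:2],g2[:2]); print('button',g1,g2,B,e,'lane',xl@B[:2],yl@B[:2])
# flag in top: red blob
c=[k for k in blobs(((h<8)|(h>172))&(s>150)&(v>90),20) if 380<k[:,0,0].mean()<412 and k[:,0,1].mean()<240]
for k in c:
  for z in (.04,.135):
    ww=np.array([onplane(ci,*p,z)[:2] for p in k[:,0,:]]); print('flag',z,(ww@xl).min(),(ww@xl).max(),(ww@yl).min(),(ww@yl).max())
E
python3 m2.py | sed -n '/----/,$p'
python3 - <<'E'
from h import *
a=cv2.imread('pics/scene0.png')[180:360,200:440];cv2.imwrite('pics/c1.png',cv2.resize(a,None,fx=3,fy=3,interpolation=2))
E
```

```text
----
[[ 0.4208  0.235   0.012 ]
 [ 0.4703 -0.1734  0.012 ]
 [ 0.5448  0.2493  0.012 ]] 0.4113731425206226 0.12480712442706873
lane y dir [-0.12224072  0.9925005 ] 97.02144 near-edge offset 0.44777173
y 0.18181389234489143 x 0.446371221817193
y -0.22955844842064385 x 0.4455585312243891
y 0.18078524666524945 x 0.5711741074882191
cover x 0.478506073898343 0.5403893790283666 y 0.010629758290539694 0.1671653511592519
button (341.7536231884058, 249.2463768115942, 138.0) (333.43030303030304, 227.4121212121212, 165.0) [0.5136 0.0024 0.156 ] 0.0017 lane 0.5100416263103484 -0.06040083374977111
flag 0.04 0.5519798069402418 0.5729524005340784 -0.23940448880402787 -0.1909706792136515
flag 0.135 0.544483466732102 0.5637169340196009 -0.22125582514351844 -0.17683832912913766
```

View pics/c1.png

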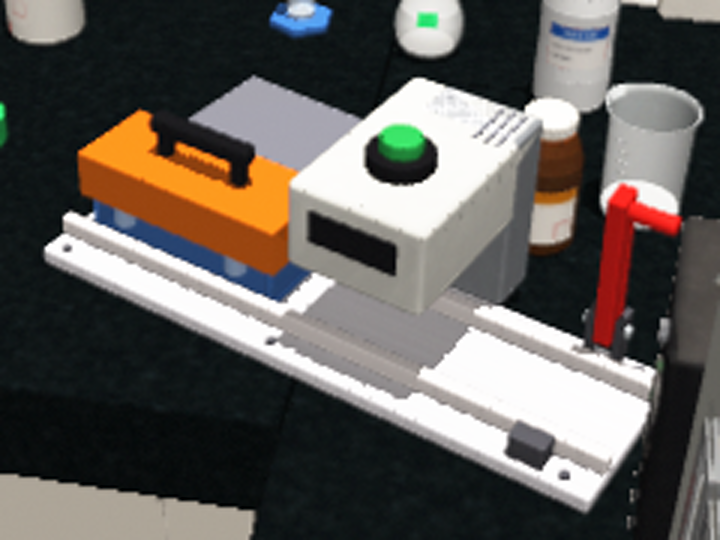

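Scene crop: the cover sits on the blue rack against the head's left side. The flag is upright at the right end with its tab pointing right. My numbers agree with the stated sizes: plate 411 x 125 mm, mat 118 x 206 mm, and the button at (1,-6) mm in the lane frame. Next I'll set up the frames and targets.

```bash
cat >> h.py <<'E'
A=np.radians(7.02); XL=np.array([np.cos(A),np.sin(A),0]); YL=np.array([-np.sin(A),np.cos(A),0])
O=XL*.509+YL*-.054
def L(x,y,z): return O+XL*x+YL*y+[0,0,z]
def tooldown(yaw,flip=1,lean=0):
    "tool x down; tool y = flip*(dir yaw)"
    x=np.array([0,0,-1.]); y=flip*np.array([np.cos(yaw),np.sin(yaw),0]); return R.from_matrix(np.stack([x,y,np.cross(x,y)],1))
def mats(): 
    s=r.get_obs(); print('t',round(s['clock'],2),'tcp',np.round(s['tcp_pos'],4),'F',np.round(s['contact_force'],1),'w',round(s['grip_width'],4)); return rot(s['orientation']).as_matrix()
E
python3 - <<'E'
from h import *
print(np.round(mats(),3))
for f in (1,-1): totool(Rt=tooldown(A,f))
ci=r.camera_info('top'); b=onplane(ci,276.0,257.6,.110); print('bar lane',XL@(b-O),YL@(b-O), 'cover',L(.0005,.143,.103),'b',b)
totool(P=np.r_[(L(.0005,.143,0)[:2]),.20])
E
```

```text
t 0.15 tcp [0.153  0.657  0.2305] F [-0.8  0.9  0.3] w 0.0854
[[-0.     0.227  0.974]
 [-0.001  0.974 -0.227]
 [-1.    -0.001  0.   ]]
turn [1.3975e+01 1.1000e-02 1.4000e-02]
turn [-2.2025e+01 -1.5000e-02  1.2000e-02]
bar lane 0.0007769785760517448 0.1458961928465671 cover [0.49480335 0.15060177 0.103     ] b [0.49472429 0.1535101  0.11      ]
shift [ 0.0312 -0.4156  0.4477]
```

>>> carry_out --targets '[0.045,0.003,-0.035,0.037,1.2,0,0,0.045,0.006,-0.07,0.075,2.4,0,0,0.045,0.009,-0.105,0.112,3.6,0,0,0.045,0.012,-0.14,0.15,4.8,0,0,0.045,0.015,-0.175,0.187,6,0,0,0.045,0.018,-0.21,0.225,7.2,0,0,0.045,0.021,-0.245,0.262,8.4,0,0,0.045,0.024,-0.28,0.3,9.6,0,0,0.045,0.027,-0.315,0.337,10.8,0,0,0.045,0.03,-0.35,0.375,12,0,0,0.045,0.031,-0.385,0.412,13,0,0,0.045,0.031,-0.414,0.447,14,0,0]'

```text
clock: 1.65
tcp_pos: [0.495, 0.1505, 0.2001]
orientation: [1.121, 1.262, -1.124]
contact_force: [-0.3, 0.2, 0.2]
grip_width: 0.0449
```

Run:
```python
from h import *
ci=r.camera_info('wrist'); im=r.grab_frame('wrist'); mats(); cv2.imwrite('pics/w1.png',im)
totool(L(.0006,.145,.086),tooldown(A))
print([np.round(pix(ci,L(0.0006,.145+d,.110)),1) for d in (-.04,0,.04)])
print('j',np.round(r.get_obs()['joints'],2))
```

```text
t 1.7 tcp [0.4985 0.1448 0.2007] F [ 2.5 -4.1  1. ] w 0.0446
shift [ 0.1146 -0.0033 -0.0086]
turn [-0.182  0.049 -0.028]
[array([321.5, 290.3]), array([321.1, 237.5]), array([320.7, 179.8])]
j [-0.82  0.27  0.49  1.99 -0.15  0.92 -0.14]
```

View pics/w1.png

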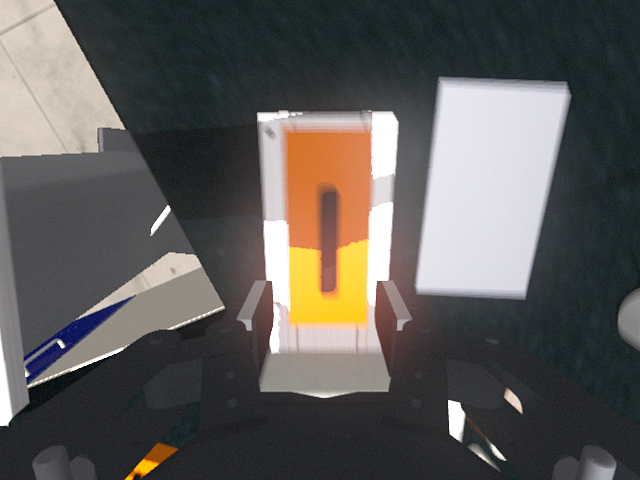

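The wrist view shows the bar at u≈329, v 187–292, with the arm still settling. I'll re-measure at rest.

Run:
```python
from h import *
for i in range(3):
    ci=r.camera_info('wrist'); im=r.grab_frame('wrist')
mats(); cv2.imwrite('pics/w2.png',im)
hsv=cv2.cvtColor(im,cv2.COLOR_BGR2HSV); m=cv2.inRange(hsv,(0,0,0),(180,255,75))[150:310,295:365]
n,lab,st,ce=cv2.connectedComponentsWithStats(m); print(st[1:],ce[1:])
i=1+np.argmax(st[1:,4]); cu,cv_=ce[i]+[295,150]; p=onplane(ci,cu,cv_,.109); print('bar lane',XL@(p-O),YL@(p-O))
c,_=cv2.findContours((lab==i).astype(np.uint8),0,2); print(cv2.minAreaRect(max(c,key=cv2.contourArea)))
totool(np.r_[p[:2],.086],tooldown(A))
```

```text
t 1.85 tcp [0.4945 0.1518 0.2   ] F [-0.8  0.3 -0.3] w 0.0452
[] []Traceback (most recent call last):
  File "<stdin>", line 7, in <module>
    return _wrapfunc(a, 'argmax', axis=axis, out=out, **kwds)
    return bound(*args, **kwds)
ValueError: attempt to get argmax of an empty sequence
```

Run:
```python
from h import *
ci=r.camera_info('wrist'); im=cv2.imread('pics/w2.png')
hsv=cv2.cvtColor(im,cv2.COLOR_BGR2HSV); V=hsv[...,2]; print(V[210:220:4,300:360:4])
m=((V<150)*255).astype(np.uint8)[150:310,295:362]
n,lab,st,ce=cv2.connectedComponentsWithStats(m); print(st[1:])
i=1+np.argmax(st[1:,4]); cu,cv_=ce[i]+[295,150]; p=onplane(ci,cu,cv_,.109); print(cu,cv_,'bar lane',XL@(p-O),YL@(p-O))
totool(np.r_[p[:2],.086],tooldown(A))
```

```text
[[223 222 224 225 107 111 112 114 114 226 225 226 222 225 224]
 [224 222 222 225 113 118 115 120 114 228 225 225 227 224 225]
 [224 225 224 224 115 121 123 122 123 230 225 227 224 227 226]]
[[  20   30   20   74 1328]
 [  27  101    1    1    1]
 [  33  100    2    3    3]
 [  25  103    1    1    1]
 [  27  103    2    1    2]
 [  35  104    1    1    1]
 [  38  105    1    1    1]
 [  38  110    1    1    1]]
324.4826807228916 214.1882530120482 bar lane 0.0026152657815302926 0.16271052082724297
shift [ 0.1139  0.0023 -0.0187]
turn [-0.042  0.017  0.01 ]
```

>>> carry_out --targets '[0.05,0.03,0.001,-0.001,0,0,0,0.05,0.06,0.001,-0.001,0,0,0,0.05,0.085,0.001,-0.001,0,0,0,0.05,0.1,0.001,-0.001,0,0,0,0.05,0.114,0.001,-0.001,0,0,0,0.05,0.114,0.001,-0.001,0,0,0,0.0,0.114,0.001,-0.001,0,0,0,0.0,0.114,0.001,-0.001,0,0,0,0.0,0.114,0.001,-0.001,0,0,0,0.0,0.114,0.001,-0.001,0,0,0,0.0,0.114,0.001,-0.001,0,0,0]' --squeeze 40

```text
clock: 3.22
tcp_pos: [0.4961, 0.153, 0.0867]
orientation: [1.121, 1.262, -1.121]
contact_force: [-0.7, 0.0, 6.3]
grip_width: 0.0129
```

Run:
```python
from h import *
print(np.round(mats(),3)); s=r.get_obs(); p=s['tcp_pos']-O; print('tcp lane',XL@p,YL@p)
```

```text
t 3.23 tcp [0.4961 0.153  0.0867] F [-0.7  0.   6.3] w 0.0129
[[ 0.001  0.993  0.119]
 [-0.001  0.119 -0.993]
 [-1.     0.001  0.001]]
tcp lane 0.002038027230466929 0.14520246639285492
```

>>> carry_out --targets '[0,-0.01,0,0,0,0,0,0,-0.025,0,0,0,0,0,0,-0.045,0,0,0,0,0,0,-0.065,0,0,0,0,0,0,-0.075,0.015,-0.002,0,0,0,0,-0.075,0.04,-0.004,0.1,0,0,0,-0.075,0.07,-0.007,0.2,0,0,0,-0.075,0.1,-0.01,0.3,0,0,0,-0.075,0.125,-0.013,0.45,0,0,0,-0.075,0.145,-0.015,0.45,0,0,0,-0.075,0.155,-0.016,0.45,0,0,0,-0.075,0.155,-0.016,0.45,0,0]'

```text
clock: 4.72
tcp_pos: [0.648, 0.1872, 0.1621]
orientation: [1.15, 1.244, -1.15]
contact_force: [-0.4, 0.2, -2.0]
grip_width: 0.0134
```

Run:
```python
from h import *
mats(); cv2.imwrite('pics/t2.png',r.grab_frame('top')[100:400,180:480]); cv2.imwrite('pics/s2.png',np.hstack([cv2.resize(r.grab_frame('scene')[150:390,180:460],None,fx=1.4,fy=1.4),cv2.resize(cv2.imread('pics/t2.png'),(336,336))]))
mats(); totool([.648,.1875,.0452],tooldown(np.radians(4.58)))
```

```text
t 4.72 tcp [0.648  0.1872 0.1621] F [-0.4  0.2 -2. ] w 0.0134
t 4.83 tcp [0.6472 0.187  0.162 ] F [-0.  -0.1 -1.6] w 0.0132
shift [ 0.1168  0.0008 -0.0005]
turn [-0.006  0.01  -0.   ]
```

View pics/s2.png

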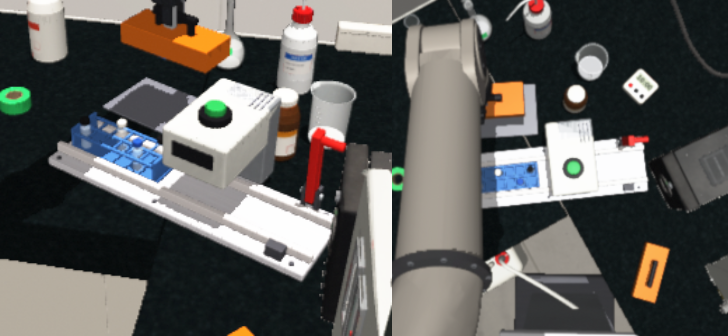

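The cover is lifted and held over the mat, and the rack in the lane is uncovered. Now I'll lower it.

>>> carry_out --targets '[0,0.025,0.001,0,0,0,0,0,0.05,0.001,0,0,0,0,0,0.075,0.001,0,0,0,0,0,0.095,0.001,0,0,0,0,0,0.105,0.001,0,0,0,0,0,0.111,0.001,0,0,0,0,0,0.115,0.001,0,0,0,0,0,0.117,0.001,0,0,0,0,0,0.117,0.001,0,0,0,0]'

```text
clock: 5.95
tcp_pos: [0.6484, 0.187, 0.0452]
orientation: [1.15, 1.245, -1.151]
contact_force: [-1.0, 1.1, -0.9]
grip_width: 0.0136
```

>>> carry_out --targets '[0,0.001,0,0,0,0,0,0,0.002,0,0,0,0,0,0.02,0.002,0,0,0,0,0,0.05,0.002,0,0,0,0,0,0.05,0.002,0,0,0,0,0,0.05,-0.002,0,0,0,0,0,0.05,-0.02,0,0,0,0,0,0.05,-0.05,0,0,0,0,0,0.05,-0.1,0,0,0,0,0,0.05,-0.15,0,0,0,0,0,0.02,-0.2,0,0,0,0,0,0.0,-0.24,0,0,0,0,0]'

```text
clock: 7.45
tcp_pos: [0.6487, 0.1869, 0.2893]
orientation: [1.153, 1.243, -1.148]
contact_force: [0.3, 0.7, -0.1]
grip_width: 0.014
```

Run:
```python
from h import *
mats(); t=r.grab_frame('top'); s=r.grab_frame('scene')
cv2.imwrite('pics/v3.png',np.hstack([cv2.resize(s[150:390,190:450],(440,406)),cv2.resize(t[130:330,220:400],(360,400))[:400].copy() if 0 else cv2.resize(t[130:330,220:400],(360,406))]))
ci=r.camera_info('top'); cs=r.camera_info('scene')
for z in (0,.05,.1,.15,.2):
    p=onplane(ci,413,243,z); q=onplane(cs,430,262,z); w=onplane(cs,412,375,z)
    print(z,[np.round((XL@(a-O),YL@(a-O)),3) for a in (p,q,w)])
print(L(.095,-.142,.25)); totool(L(.095,-.142,.25),tooldown(A))
```

```text
t 7.45 tcp [0.6487 0.1869 0.2893] F [ 0.3  0.7 -0.1] w 0.014
0 [array([ 0.005, -0.197]), array([ 0.21 , -0.127]), array([-0.092, -0.217])]
0.05 [array([ 0.003, -0.187]), array([ 0.144, -0.145]), array([-0.134, -0.228])]
0.1 [array([ 0.001, -0.178]), array([ 0.077, -0.164]), array([-0.177, -0.24 ])]
0.15 [array([-0.001, -0.168]), array([ 0.01 , -0.183]), array([-0.22 , -0.252])]
0.2 [array([-0.004, -0.158]), array([-0.056, -0.201]), array([-0.263, -0.263])]
[ 0.62342644 -0.12071235  0.25      ]
shift [ 0.0412 -0.0521  0.3048]
turn [-0.503 -0.022 -0.121]
```

View pics/v3.png

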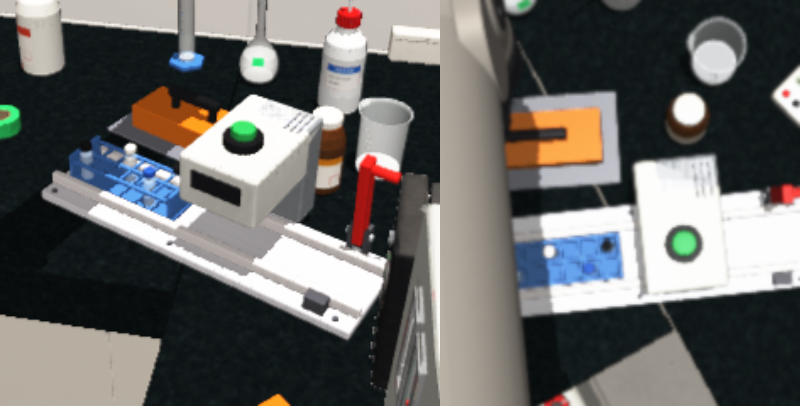

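The cover is flat, upright and inside the mat in both views. Before working at the flag, I need a closer look at the dark machine right of the lane.

Run:
```python
import cv2,numpy as np
t=cv2.imread('pics/top0.png')[185:305,380:500]; s=cv2.imread('pics/scene0.png')[235:395,380:500]
cv2.imwrite('pics/c4.png',np.hstack([cv2.resize(t,(480,480),interpolation=2),cv2.resize(s,(360,480),interpolation=2)[:,:320]]))
```

```text
(no output)
```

View pics/c4.png

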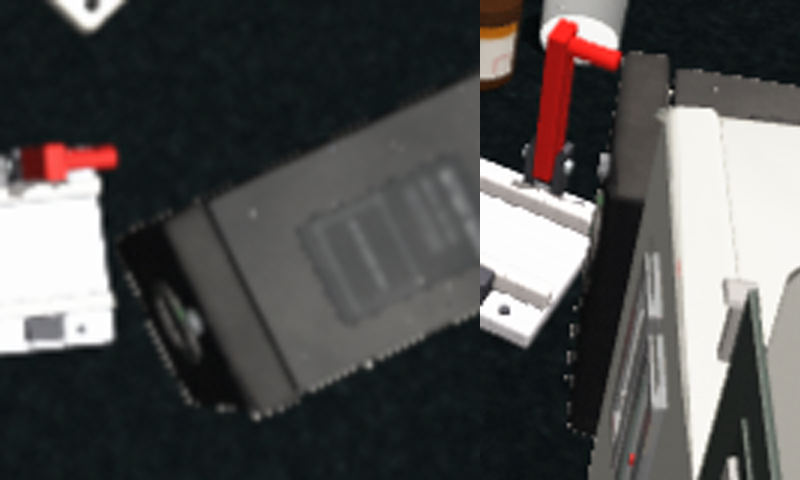

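Run:
```python
from h import *
ci=r.camera_info('top'); cs=r.camera_info('scene')
f=lambda a:np.round((XL@(a-O),YL@(a-O)),3)
print('base',f(onplane(ci,410,245,0)),f(onplane(ci,429,286,0)),'scene near base',f(onplane(cs,410,378,0)))
for z in (.1,.15,.2,.25):
    p=onplane(ci,421,240,z); q=onplane(ci,442,289,z); print(z,f(p),f(q),np.round(pix(cs,p),0),np.round(pix(cs,q),0))
```

```text
base [ 0.001 -0.189] [-0.108 -0.224] scene near base [-0.099 -0.217]
0.1 [ 0.006 -0.197] [-0.113 -0.232] [433. 290.] [424. 343.]
0.15 [ 0.003 -0.186] [-0.11  -0.219] [431. 265.] [422. 314.]
0.2 [ 0.001 -0.176] [-0.107 -0.207] [428. 238.] [420. 282.]
0.25 [-0.002 -0.165] [-0.104 -0.195] [426. 209.] [418. 249.]
```

Run:
```python
from h import *
mats(); totool(L(.097,-.128,.25),tooldown(A)); print(L(.097,-.128,.25))
for th in np.radians(range(0,91,15)):
    x=52-85*np.sin(th)+10*np.cos(th)+14.5; z=40+85*np.cos(th)+10*np.sin(th); print(round(np.degrees(th)),'lane x',round(x,1),'z',round(z,1))
```

```text
t 7.55 tcp [0.651  0.1871 0.2924] F [-0.8 -0.5  0.2] w 0.0004
shift [ 0.0413 -0.0508  0.2907]
turn [-0.503 -0.022 -0.121]
[ 0.62370043 -0.10657287  0.25      ]
0 lane x 76.5 z 125.0
15 lane x 54.2 z 124.7
30 lane x 32.7 z 118.6
45 lane x 13.5 z 107.2
60 lane x -2.1 z 91.2
75 lane x -13.0 z 71.7
90 lane x -18.5 z 50.0
```

>>> carry_out --targets '[0,0.003,-0.004,0.026,0,0,0,0,0.006,-0.008,0.052,0,0,0,0,0.01,-0.012,0.08,-0.1,0,0,0,0.014,-0.017,0.11,-0.2,0,0,0,0.018,-0.022,0.14,-0.3,0,0,0,0.022,-0.027,0.17,-0.4,0,0,0,0.026,-0.033,0.2,-0.5,0,0,0,0.03,-0.04,0.23,-0.5,0,0,0,0.035,-0.046,0.26,-0.5,0,0,0,0.038,-0.048,0.28,-0.5,0,0,0,0.04,-0.05,0.291,-0.5,0,0,0,0.04,-0.05,0.291,-0.5,0,0]'

```text
clock: 9.05
tcp_pos: [0.6242, -0.1074, 0.2511]
orientation: [1.126, 1.258, -1.111]
contact_force: [0.0, 0.8, -0.6]
grip_width: -0.0001
```

Run:
```python
from h import *
mats(); totool(L(.097,-.128,.105),tooldown(A)); print(np.round(r.get_obs()['joints'],2))
```

```text
t 9.05 tcp [ 0.6242 -0.1074  0.2511] F [ 0.   0.8 -0.6] w -0.0001
shift [ 0.146  -0.0019 -0.0006]
turn [-0.015 -0.02  -0.116]
[-0.33  0.42  0.55  1.68 -0.25  1.1   0.41]
```

>>> carry_out --targets '[0,0.04,-0.002,0,0,0,0,0,0.085,-0.002,0,0,0,0,0,0.125,-0.002,0,0,0,0,0,0.136,-0.002,0,0,0,0,0,0.136,-0.024,0,0,0,0,0,0.135,-0.047,0,0,0,0,0,0.138,-0.069,0,0,0,0,0,0.148,-0.088,0,0,0,0,0,0.163,-0.103,0,0,0,0,0,0.183,-0.114,0,0,0,0,0,0.2,-0.118,0,0,0,0,0,0.203,-0.118,0,0,0,0]'

```text
clock: 10.55
tcp_pos: [0.5101, -0.1207, 0.0492]
orientation: [1.128, 1.259, -1.109]
contact_force: [-12.9, 3.8, 40.5]
grip_width: -0.0002
```

Run:
```python
from h import *
mats(); s=r.grab_frame('scene'); mats()
cv2.imwrite('pics/v5.png',cv2.resize(s[200:380,260:460],(600,540)))
```

```text
t 10.55 tcp [ 0.5101 -0.1207  0.0492] F [-12.9   3.8  40.5] w -0.0002
t 10.6 tcp [ 0.51   -0.1207  0.0495] F [-8.5  2.5 25.6] w -0.0
```

View pics/v5.png

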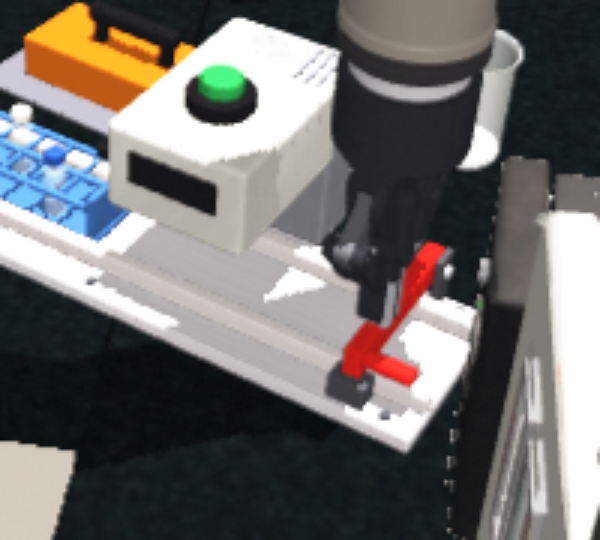

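The flag lies down across the lane over the near block. The 40 N stop reaction at z≈0.049 (expected 0.050) confirms it. Next I'll lift and move behind the rack.

>>> carry_out --targets '[0,-0.03,0,0,0,0,0,0,-0.085,0,0,0,0,0,0,-0.14,0,0,0,0,0,0,-0.19,0.003,-0.02,0,0,0,0,-0.215,0.006,-0.06,0,0,0,0,-0.22,0.01,-0.11,0,0,0,0,-0.22,0.013,-0.16,0,0,0,0,-0.22,0.016,-0.21,0,-1,0,0,-0.22,0.018,-0.26,0,-2,0,0,-0.22,0.019,-0.31,0,-3,0,0,-0.22,0.019,-0.36,0,-4.3,0,0,-0.22,0.019,-0.4,0,-5.6,0]'

```text
clock: 12.1
tcp_pos: [0.4779, 0.2809, 0.2733]
orientation: [0.79, 0.871, -1.285]
contact_force: [1.0, -0.3, 0.6]
grip_width: -0.0001
```

```bash
cat > p.py <<'E'
from h import *
import sys
M=mats(); s=r.get_obs(); p=s['tcp_pos']-O; print('lane',np.round((XL@p,YL@p),4),'x axis in lane',np.round([XL@M[:,0],YL@M[:,0],M[2,0]],3),'j',np.round(s['joints'],2))
if len(sys.argv)>1:
    x,y,z,a=map(float,sys.argv[1:]); totool(L(x,y,z),R.from_rotvec(XL*-np.radians(a))*tooldown(A))
E
python3 p.py 0 .27 .22 43
```

```text
t 12.1 tcp [0.4779 0.2809 0.2733] F [ 1.  -0.3  0.6] w -0.0001
lane [-0.0003  0.2744] x axis in lane [ 0.014 -0.467 -0.884] j [-1.14  0.41  0.38  1.69  0.25  1.36 -0.74]
shift [ 0.0492 -0.0005 -0.021 ]
turn [-0.094 -3.037 -0.147]
```

>>> carry_out --targets '[0,0.01,0,-0.005,0,-1,0,0,0.025,0,-0.01,0,-2,-0.1,0,0.04,0,-0.015,-0.1,-2.6,-0.1,0,0.049,0,-0.021,-0.1,-3,-0.15,0,0.049,0,-0.021,-0.1,-3,-0.15]'

```text
clock: 12.72
tcp_pos: [0.4789, 0.2777, 0.2198]
orientation: [0.592, 0.672, -1.359]
contact_force: [-0.2, 0.0, 1.2]
grip_width: 0.0002
```

```bash
python3 p.py 0 .265 .029 43
python3 - <<'E'
from h import *
t=r.grab_frame('top'); ci=r.camera_info('top'); hsv=cv2.cvtColor(t,cv2.COLOR_BGR2HSV)
m=cv2.inRange(hsv,(100,90,60),(125,255,255)); m[:, :225]=0; m[:235]=0; m[290:]=0
c,_=cv2.findContours(m,0,1); k=np.vstack([a for a in c if cv2.contourArea(a)>5])[:,0]
w=np.array([onplane(ci,*q,.052) for q in k])-O; print('rack x',(w@XL).min(),(w@XL).max(),'y',(w@YL).min(),(w@YL).max())
cv2.imwrite('pics/v6.png',cv2.resize(t[180:330,200:360],(640,600)))
E
```

```text
t 12.72 tcp [0.4789 0.2777 0.2198] F [-0.2  0.   1.2] w 0.0002
lane [0.0003 0.2711] x axis in lane [ 0.    -0.68  -0.733] j [-1.2   0.6   0.39  1.67  0.34  1.43 -0.83]
shift [ 1.441e-01 -1.000e-04 -1.252e-01]
turn [ 0.019 -0.033 -0.002]
rack x -0.02687297422231401 0.02839901687873547 y 0.06825199346695932 0.21625066794893233
```

View pics/v6.png

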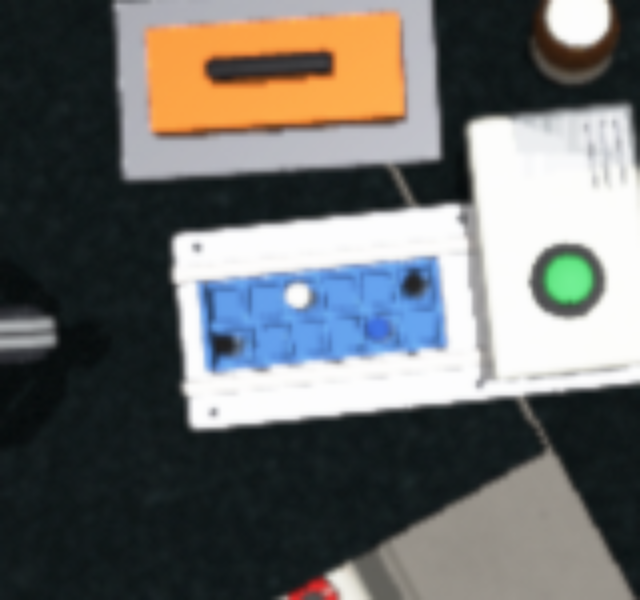

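The cover is centred on the mat. The rack is uncovered, with its rear face at lane y≈0.217 and x≈0.001. Now I'll descend behind it.

>>> carry_out --targets '[0,0.03,0.001,-0.026,0,0,0,0,0.065,0.001,-0.057,0,0,0,0,0.1,0.001,-0.087,0,0,0,0,0.125,0.001,-0.109,0,0,0,0,0.138,0.001,-0.12,0,0,0,0,0.144,0.001,-0.125,0,0,0,0,0.144,0.001,-0.125,0,0,0]'

```text
clock: 13.65
tcp_pos: [0.4817, 0.2717, 0.0308]
orientation: [0.596, 0.672, -1.359]
contact_force: [0.2, -1.3, 0.5]
grip_width: 0.0001
```

```bash
python3 p.py .0008 .045 .029 43
```

```text
t 13.65 tcp [0.4817 0.2717 0.0308] F [ 0.2 -1.3  0.5] w 0.0001
lane [0.0023 0.2648] x axis in lane [ 0.001 -0.679 -0.734] j [-1.15  0.85  0.34  1.73  0.3   1.14 -0.94]
shift [ 0.1505 -0.0016  0.1602]
turn [-0.008 -0.053 -0.011]
```

>>> carry_out --targets '[0,0.01,-0.001,0.011,0,0,0,0,0.022,-0.001,0.0235,0,0,0,0,0.034,-0.0015,0.036,0,0,0,0,0.046,-0.0015,0.049,0,0,0,0,0.058,-0.0015,0.062,0,0,0,0,0.07,-0.0015,0.0745,0,0,0,0,0.082,-0.0015,0.087,0,0,0,0,0.094,-0.0015,0.1,0,0,0,0,0.106,-0.0015,0.113,0,0,0,0,0.118,-0.0015,0.1255,0,0,0,0,0.13,-0.0015,0.1385,0,0,0,0,0.138,-0.0015,0.147,0,0,0]'

```text
clock: 15.15
tcp_pos: [0.5046, 0.0694, 0.0292]
orientation: [0.595, 0.671, -1.36]
contact_force: [-0.2, 4.2, 3.0]
grip_width: -0.0004
```

```bash
python3 p.py .0008 .033 .029 43
python3 - <<'E'
from h import *
cv2.imwrite('pics/v7.png',cv2.resize(r.grab_frame('scene')[180:360,220:440],(660,540)))
E
```

```text
t 15.15 tcp [0.5046 0.0694 0.0292] F [-0.2  4.2  3. ] w -0.0004
lane [0.0003 0.0612] x axis in lane [-0.    -0.679 -0.734] j [-0.99  0.77  0.44  2.01  0.46  0.84 -0.87]
shift [0.0194 0.0005 0.0206]
turn [-0.014 -0.042  0.005]
```

View pics/v7.png

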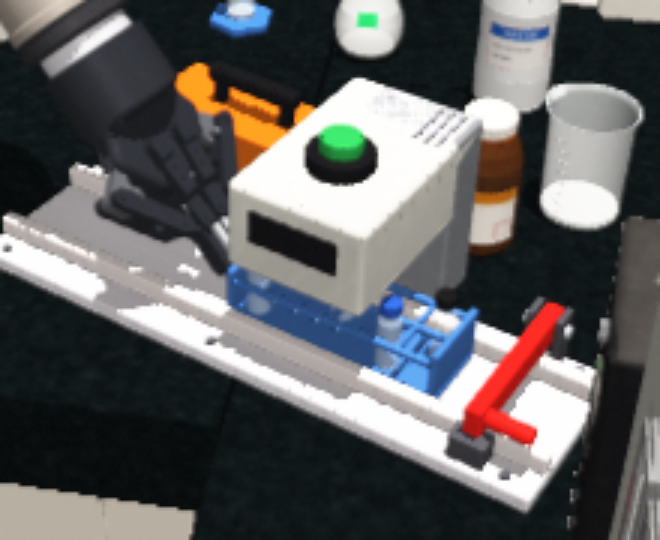

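The rack is sliding under the head towards the flag, with about 25–30 mm left. I'll creep in until the force rises.

>>> carry_out --targets '[0,0.004,0,0.0045,0,0,0,0,0.008,0,0.009,0,0,0,0,0.0115,0,0.0125,0,0,0,0,0.0145,0,0.0155,0,0,0,0,0.0165,0,0.0175,0,0,0,0,0.018,0,0.019,0,0,0,0,0.0194,0,0.0206,0,0,0,0,0.0194,0,0.0206,0,0,0]'

```text
clock: 16.2
tcp_pos: [0.5081, 0.0404, 0.0293]
orientation: [0.595, 0.67, -1.361]
contact_force: [-1.5, 4.7, 4.9]
grip_width: -0.0001
```

```bash
python3 p.py .0008 .026 .029 43
```

```text
t 16.2 tcp [0.5081 0.0404 0.0293] F [-1.5  4.7  4.9] w -0.0001
lane [0.0002 0.032 ] x axis in lane [-0.001 -0.68  -0.734] j [-0.96  0.77  0.46  2.04  0.49  0.8  -0.86]
shift [0.0043 0.0006 0.0042]
turn [-0.024 -0.038  0.01 ]
```

>>> carry_out --targets '[0,0.001,0,0.001,0,0,0,0,0.002,0,0.002,0,0,0,0,0.003,0,0.003,0,0,0,0,0.004,0,0.004,0,0,0,0,0.004,0,0.004,0,0,0]'

```text
clock: 16.82
tcp_pos: [0.5088, 0.0402, 0.0283]
orientation: [0.599, 0.676, -1.355]
contact_force: [-9.7, 20.9, 13.6]
grip_width: -0.0001
```

```bash
python3 p.py
python3 - <<'E'
from h import *
s=r.grab_frame('scene'); t=r.grab_frame('top'); cv2.imwrite('pics/s8.png',s); cv2.imwrite('pics/t8.png',t)
ci=r.camera_info('top')
# rack front edge (blue, z=.052) and flag near-face (red) in top view, lane y
h,sa,v=cv2.split(cv2.cvtColor(t,cv2.COLOR_BGR2HSV))
for nm,m,z in (('blue',(h>98)&(h<128)&(sa>90)&(v>50),.052),('red',((h<8)|(h>172))&(sa>150)&(v>70),.050)):
    ys,xs=np.where(m[222:275,355:412]); w=np.array([onplane(ci,a+355,b+222,z) for a,b in zip(xs,ys)])-O
    if len(w): print(nm,len(w),'x',np.round([(w@XL).min(),(w@XL).max()],4),'y',np.round([(w@YL).min(),(w@YL).max()],4))
E
```

```text
t 16.82 tcp [0.5088 0.0402 0.0283] F [-9.7 20.9 13.6] w -0.0001
lane [0.0009 0.0317] x axis in lane [ 0.003 -0.675 -0.738] j [-0.96  0.77  0.46  2.04  0.49  0.79 -0.86]
blue 525 x [-0.0275  0.0261] y [-0.1228 -0.0618]
red 216 x [-0.0503  0.0621] y [-0.1622 -0.1235]
```

The rack stopped at TCP y=0.032 (0.033 predicted) and the force rose to 21 N. In the top view, the rack front is at -0.123 and the flag starts at -0.1235. Now I'll back off, rise and straighten the tool.

>>> carry_out --targets '[0,-0.007,0,-0.007,0,0,0,0,-0.025,0,-0.027,0,0,0,0,-0.045,0,-0.05,0,0,0,0,-0.058,0,-0.063,0,0,0,0,-0.08,0,-0.043,0,0,0,0,-0.115,0,-0.01,0,0,0,0,-0.15,0,0.02,0,1,0,0,-0.185,0,0.05,0,2.5,0,0,-0.21,0,0.075,0,4.5,0,0,-0.22,0,0.085,0,6.5,0,0,-0.22,0,0.085,0,8.5,0,0,-0.22,0,0.085,0,8.5,0]'

```text
clock: 18.42
tcp_pos: [0.4981, 0.1201, 0.2486]
orientation: [1.126, 1.261, -1.122]
contact_force: [0.2, 0.1, -0.2]
grip_width: 0.0001
```

```bash
python3 p.py .001 -.0065 .18 0
```

```text
t 18.43 tcp [0.4981 0.1201 0.2486] F [ 0.2  0.1 -0.2] w 0.0001
lane [0.     0.1124] x axis in lane [ 0.002  0.001 -1.   ] j [-0.7   0.19  0.39  1.94 -0.09  1.02 -0.15]
shift [0.0685 0.0017 0.1189]
turn [-0.082 -0.012 -0.025]
```

>>> carry_out --targets '[0,0,0.001,0.03,0,0,0,0,0.0,0.0017,0.06,0,0,0,0,0.01,0.0017,0.09,0,0,0,0,0.03,0.0017,0.11,0,0,0,0,0.05,0.0017,0.119,0,0,0,0,0.068,0.0017,0.119,0,0,0,0,0.068,0.0017,0.119,0,0,0]'

```text
clock: 19.3
tcp_pos: [0.5119, 0.0026, 0.1786]
orientation: [1.121, 1.264, -1.126]
contact_force: [0.1, 0.4, 0.9]
grip_width: -0.0003
```

```bash
cat > chk.py <<'E'
from h import *
t=r.grab_frame('top'); ci=r.camera_info('top'); h,sa,v=cv2.split(cv2.cvtColor(t,cv2.COLOR_BGR2HSV)); cv2.imwrite('pics/chk.png',t)
for nm,m,z in (('blue',(h>98)&(h<128)&(sa>90)&(v>50),.052),('red',((h<8)|(h>172))&(sa>150)&(v>70),.050)):
    ys,xs=np.where(m[222:275,355:412]); w=np.array([onplane(ci,a+355,b+222,z) for a,b in zip(xs,ys)])-O
    if len(w): print(nm,len(w),'y',np.round([(w@YL).min(),(w@YL).max()],4))
E
python3 chk.py; python3 p.py .001 -.0065 .15 0
```

```text
blue 67 y [-0.1228 -0.1119]
red 219 y [-0.1622 -0.1235]
t 19.35 tcp [0.5127 0.0027 0.1796] F [-0.   0.7  0.1] w 0.0001
lane [ 0.0002 -0.006 ] x axis in lane [-0.001 -0.    -1.   ] j [-0.5   0.29  0.45  2.02 -0.16  0.87  0.15]
shift [0.0296 0.0008 0.0005]
turn [-0.069  0.004  0.012]
```

>>> carry_out --targets '[0,0.006,0,0,0,0,0,0,0.012,0,0,0,0,0,0,0.015,0,0,0,0,0,0,0.017,0,0,0,0,0,0,0.019,0,0,0,0,0,0,0.019,0,0,0,0,0]'

```text
clock: 20.1
tcp_pos: [0.5127, 0.0026, 0.1607]
orientation: [1.122, 1.262, -1.124]
contact_force: [-1.1, 0.0, 1.5]
grip_width: 0.0002
```

>>> carry_out --targets '[0,0.001,0,0,0,0,0,0,0.002,0,0,0,0,0,0,0.003,0,0,0,0,0,0,0.004,0,0,0,0,0]'

```text
clock: 20.6
tcp_pos: [0.5127, 0.0026, 0.1567]
orientation: [1.122, 1.262, -1.124]
contact_force: [-1.4, -0.8, 3.8]
grip_width: 0.0005
```

>>> carry_out --targets '[0,0.001,0,0,0,0,0,0,0.002,0,0,0,0,0,0,0.003,0,0,0,0,0,0,0.003,0,0,0,0,0]'

```text
clock: 21.1
tcp_pos: [0.513, 0.0026, 0.1557]
orientation: [1.124, 1.263, -1.123]
contact_force: [-8.5, 0.3, 24.6]
grip_width: -0.0002
```

The button bottomed out at 24.6 N and the tool stopped at z=0.1557. Now I'll retract.

>>> carry_out --targets '[0,-0.01,0,0,0,0,0,0,-0.04,0,0,0,0,0,0,-0.08,0,0,0,0,0,0,-0.11,0,-0.04,0,0,0,0,-0.12,0,-0.09,0,0,0,0,-0.13,0,-0.14,0,0,0,0,-0.13,0,-0.19,0,0,0,0,-0.13,0,-0.23,0,0,0,0,-0.13,0,-0.25,0,0,0,0,-0.13,0,-0.25,0,0,0]'

```text
clock: 22.35
tcp_pos: [0.4839, 0.2514, 0.2856]
orientation: [1.122, 1.264, -1.123]
contact_force: [1.2, -0.0, -0.1]
grip_width: -0.0
```

```bash
python3 chk.py; python3 p.py
python3 - <<'E'
from h import *
s=r.grab_frame('scene'); cv2.imwrite('pics/v9.png',np.hstack([cv2.resize(s[170:370,210:440],(460,400)),cv2.resize(cv2.imread('pics/chk.png')[150:300,230:420],(330,400))]))
E
```

```text
blue 524 y [-0.1228 -0.0616]
red 219 y [-0.1622 -0.1235]
t 22.4 tcp [0.4844 0.2497 0.2857] F [-0.2 -0.5 -0.5] w -0.0
lane [0.0023 0.2426] x axis in lane [-0.001  0.    -1.   ] j [-0.86  0.21  0.32  1.82 -0.08  1.12 -0.4 ]
```

View pics/v9.png

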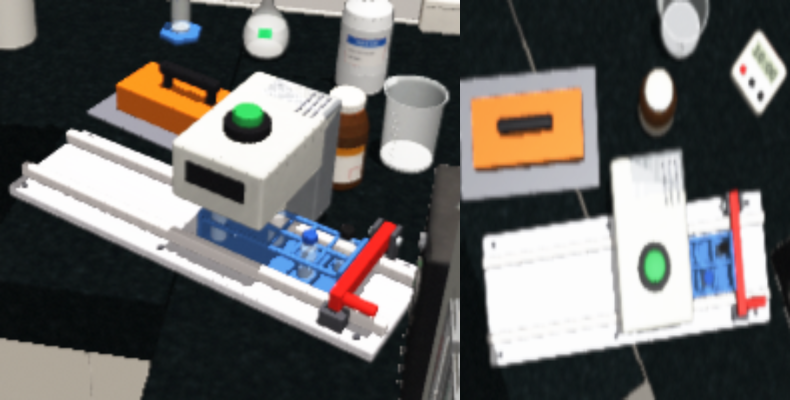

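The final view shows the cover centred on the mat, the flag down, the rack against it, the button released, the bystanders in place and the arm clear. Handing in.

```bash
python3 -c "
from bench import r
print(r.hand_in())"
```

```text
the job is handed in; nothing more can be done
None
```

I finished all four steps in order and handed the job in at about 22 s on the robot's clock, of the 67 s allowed. `hand_in` gives no verdict, so what follows rests on my own checks.

- **Cover:** I lifted the larger cover off the rack and lowered it gently onto the mat. The last pictures show it upright, centred and lying along the mat.
- **Flag:** I pressed it down until it hit its stop, with about 40 N at the fingertips. It still looks level across the lane.
- **Rack:** I pushed it with the tool leaned about 43° until the force rose to about 21 N and it stopped. In the top view its front is at lane y ≈ -0.123 m and the flag begins at -0.1235 m. That puts the gap at no more than about one pixel (2.5 mm), and it had not changed when I rechecked after pressing the button.
- **Button:** I pressed it to the bottom of its travel (about 25 N) and it was released when I backed off. I judged this by force and tool height, since the joint value can't be read.
- **Bystanders and arm:** The bottle and timer look unmoved, and the arm ended well clear with no contact force.

One disagreement came up. The first wrist picture put the handle a few millimetres off, because the arm was still settling. A second measurement at rest put it about 2 mm across from the top-camera value, and the grip was good.

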